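# Unlatch the jar case and hold its sprung gate wide open

### The job

The open-topped blue jar case has a spring-closed front gate locked by two steel catches on its deck: squeeze the jaws of the round-jawed catch fully together between the fingers, let go, then do the same with the square-jawed catch. Then take the gate by its upright round pull, swing it towards you past its detent until it stands square to the front of the case, and finish while still gripping the pull and holding the gate there, since it springs shut if let go. Leave the jars, tin, mug and spoon where they stand.

Things in the scene. Friction and masses are not known exactly. Their poses are not given: they have to be found in the camera images.
- case: Open-topped blue steel jar case, 220 (x) by 300 (y) by 100 mm high, fixed to the counter. Origin on the counter under the middle of its front face (the gate); the case extends to its own +x, its front looks to its -x, roughly at the robot. A bare steel deck 60 mm deep, top at 100 mm, runs along the front; the catches stand on it at x = 30, y = +60 and -60 mm. Three jars stand behind the deck.
- round_catch: Catch on the case's deck, in either of two places. Two upright bare steel jaws, 12 mm diameter cylinders, tops 38 mm above the deck, on a 3 mm base plate 42 (x) by 62 (y) mm. Origin on the deck (100 mm above the counter) midway between the closed jaws; axes parallel to the case's. The -y jaw is fixed, the +y jaw slides: 44 mm across their outer faces closed, 32 mm squeezed.
- round_lug: The fixed jaw of the round-jawed catch; same origin and axes as the catch, its outer face at y = -22 mm.
- round_jaw (a joint): Travel of the round-jawed catch's sliding jaw to its lug (-y), m: 0 closed (outer face at y = +22 mm), 0.012 home at its stop. About 4 N of friction, no return spring: it stays where left. Its hook reaches forward to 49 mm from the catch's origin, top 13 mm above the deck, in front of a stud on the gate's top edge, and frees it from 0.009 on.
- square_catch: Catch on the case's deck, in either of two places. Two upright bare steel jaws, flat blocks 30 (x) by 10 (y) mm, tops 38 mm above the deck, on a 3 mm base plate 42 (x) by 62 (y) mm. Origin on the deck (100 mm above the counter) midway between the closed jaws; axes parallel to the case's. The -y jaw is fixed, the +y jaw slides: 44 mm across their outer faces closed, 32 mm squeezed.
- square_lug: The fixed jaw of the square-jawed catch; same origin and axes as the catch, its outer face at y = -22 mm.
- square_jaw (a joint): Travel of the square-jawed catch's sliding jaw to its lug (-y), m: 0 closed (outer face at y = +22 mm), 0.012 home at its stop. About 4 N of friction, no return spring: it stays where left. Its hook reaches forward to 49 mm from the catch's origin, top 13 mm above the deck, in front of a stud on the gate's top edge, and frees it from 0.009 on.
- gate (a joint): Opening of the gate, rad: 0 closed, 1.57 square to the case front, stop at 1.75. Opens clockwise seen from above: the free edge swings to the case's -x, then round to +y. A spring always closes it, 0.12 N m at 0, 0.36 N m at 1.6 rad. A sprung detent resists by up to about 0.45 N m more between about 0.5 and 0.8 rad.
- gate_hinge (a point): Point on the gate's upright hinge axis, 100 mm above the counter, at the case's x = -4, y = +130 mm. The gate is a blue panel 6 mm thick, top 100 mm above the counter, reaching 220 mm from the hinge, to the case's -y when closed; two steel studs on its top edge rise to 116 mm.
- pull: Pull fixed to the gate's outer face: upright bare steel round bar, 14 mm diameter, 30 to 165 mm above the counter, its axis 46 mm off the panel's middle, on two brackets below 90 mm. Origin on its axis at counter level; 130 mm along the gate from the hinge (closed: the case's x = -50, y = 0). The bar also turns freely about its own axis in the brackets.
- pull_top (a point): Centre of the top of the pull's bar, 165 mm above the counter.
- jar_a: Bystander: glass jar inside the case, 64 mm wide, 90 mm high; origin under its base.
- jar_b: Bystander: glass jar inside the case, 68 mm wide, 75 mm high; origin under its base.
- jar_c: Bystander: amber jar inside the case, 60 mm wide, 85 mm high; origin under its base.
- tin: Bystander: low steel tin, 60 mm wide, 45 mm high, on the counter in front of the case, on its -y side, clear of the gate's swing; origin under its base.
- small_jar: Bystander: small glass jar, 52 mm wide, 60 mm high, on the counter beside the case on its +y side; origin under its base.
- mug: Bystander: white mug, 76 mm wide, 85 mm high, on the counter beside the case on its -y side; origin under its base.
- spoon: Bystander: spoon lying on the counter in front of the case on its -y side; origin under its middle.

How it is judged (in metres and radians):
On the way, in this order (a step that is already met when the one before it is completed fails the run):
1. the round-jawed catch is squeezed home between the fingers (value of joint round_jaw above 0.0095 m and contact force between the fingers and round_lug above 0.5 N), for 0.1 s.
2. the square-jawed catch is squeezed home between the fingers (value of joint square_jaw above 0.0095 m and contact force between the fingers and square_lug above 0.5 N), for 0.1 s.
3. the gate is swung past its detent by its pull (value of joint gate above 1 rad and contact force between the fingers and pull above 0.5 N), for 0.1 s.
At the end, for the whole second after the job is handed in: The gate stands at least 1.35 rad open and still (below 0.15 rad/s), held there by the robot's fingers on the pull (over 1 N); both catches are still squeezed in (over 9 mm); every bystander is within 30 mm of where it stood (value of joint gate above 1.35 rad and velocity of joint gate between -0.15 and 0.15 rad/s and contact force between the fingers and pull above 1 N and value of joint each of round_jaw, square_jaw above 0.009 m and distance of each of jar_a, jar_b, jar_c, tin, small_jar, mug, spoon from where it was at the start of the episode below 0.03 m); the arm keeps its last pose, push and grip.
It fails at once if the square-jawed catch is released while the round-jawed one is still closed (value of joint square_jaw above 0.007 m and value of joint round_jaw below 0.007 m).
It fails at once if a bystander is pushed away or knocked over (distance of any of jar_a, jar_b, jar_c, tin, small_jar, mug, spoon from where it was at the start of the episode above 0.03 m or angle between any of jar_a, jar_b, jar_c, tin, small_jar, mug's own z axis and vertical above 0.5 rad).
It also fails if it takes over 64 s, if anything falls off the work surface, if the arm or the gripper's body presses on something with over 40 N, if the wrist force passes 120 N, or if a joint passes its speed limit or range.

### The arm

A 6-joint arm with a two-finger parallel gripper is mounted at the origin on the work surface. World frame = base frame: x ahead of the robot, y to its left, z up, the work surface at z = 0. Lengths are in m, angles in degrees, forces in N, time in s.
With the tool pointing down it reaches from about 0.35 to 0.875 m from the base axis. Payload 4.2 kg.
Tool frame: the origin (TCP) lies midway between the tips of the shut fingers; the grasp point (between the pads) lies 19 mm behind it; z points along the fingers, y is the direction in which the jaws open and shut (so a half turn about z gives the same grasp; the last joint's range is limited). The gripper opens to 87 mm and grips with 3 to 60 N. Pads are 19 mm wide; open, the fingers measure 117 mm over their backs; the gripper's body (75 mm by 190 mm) begins 51 mm behind the grasp point.
Start: joints at [-60.986, 22.042, 0.453, 0, -68.411, -14.817], TCP at [0.153, -0.606, 0.223] pointing down, gripper open.
Joint ranges: [-179.83, 179.83], [-69.29, 118.12], [-61.27, 80.66], [-181.25, 117.63], [-171.15, -9.14], [-177.46, 177.46]. Speed limits (degrees/s): [159.86, 159.86, 180, 180, 180, 180].

### API

Orientations are given as a 3x3 rotation matrix whose columns are the frame's x, y, z axes.
In Python, from station import sense, capture, finish_job gives the robot as it stands. The module is installed in compiled form; this text tells all that it offers.
- The arm moves only by the shell command python3 -m jog 'ROWS' [OPENING]. ROWS is JSON, a list of rows, each a list of 6 numbers: the shift along the tool's x, y, z in cm, then the turn, a rotation vector about the tool's x, y, z in degrees. In form: [[dx, dy, dz, wx, wy, wz], ...]. A call has exactly 5 rows; each row shifts and turns the commanded pose from where the row before left it, along the tool's axes as they then stand; what a row does not reach is not made up. A row lasts 1/12 s, in which the tool goes at most 41.7 mm and 7.16 degrees, less where a joint would pass 70% of its speed; a pose out of reach is approached as far as the arm can. A call is refused whole if a number of a shift passes 4.17 or a number of a turn 7.16, either way. A call with a gripper value outside its range is refused whole. OPENING is the finger opening in cm, from 0 to 8.7, set as the call begins (- or left out, the last holds). The fingers move at their own pace and stop on an object; the grip force is fixed at half the most. Time passes only in rows, so rows that do not move let the fingers close, or fill a call up. It gives the time, the measured TCP pose, the force and the opening at its end, in the units of the state.
- sense(): the state, without advancing time (a new reading comes with each control period).
- capture(name): name is "scene" or "top" or "wrist"; returns a dict with "frame" (384x512x3 uint8, red, green, blue), "fx", "fy", "cx", "cy" (pixels), "world_to_cam" (4x4, takes a point from world to camera coordinates). Camera axes: x right, y up, looking along -z (the intrinsics and any distortion apply to the point x, -y, -z); pixel columns grow to the right and rows downward; lengths in m; the calibration is good to about 2 mm. A picture is of the moment at which its call begins. There is no depth.
- finish_job(): hands the job in, once; it reports no verdict.
The state is a dict: "time_s": time; "joints": joint angles; "joint_velocities": joint speeds; "effort": joint torques, N m; "tcp_pos": TCP position; "ee_rot": TCP orientation; "wrist_force": force on the tool from outside, world axes, zero at the start; "moment": the same for the moment, N m; "gripper_width": opening from 0.0 (shut) to 1.0 (fully open).
Only numpy, scipy, OpenCV 4.12 (cv2) and the standard library are available. Lean on these libraries where they do the work, as an engineer would, in place of code of your own. Each camera call takes 0.05 s, during which the arm holds its last target.

## Working session

There is one attempt and no reset: what is moved stays moved. The work goes in short steps, Python scripts to look and compute and a shell command to move; the robot and the scene stay as the last step left them, time stands still between calls to the robot, and variables do not carry over. Pictures are saved under pics/ and viewed, and the job is handed in when it is done.

```bash
mkdir -p pics
python3 - <<'E'
from station import sense,capture
import cv2,numpy as np
s=sense();print(s)
for n in["scene","top","wrist"]:
    c=capture(n);cv2.imwrite(f"pics/{n}0.png",c["frame"][:,:,::-1])
    print(n,[c[k] for k in("fx","fy","cx","cy")],[k for k in c]);print(np.round(c["world_to_cam"],3))
E
```

```text
{'time_s': 0.0, 'joints': array([-6.09852263e+01,  2.20923993e+01,  3.80147139e-01, -3.10189384e-02,
       -6.84101258e+01, -1.48151080e+01]), 'joint_velocities': array([-0.01951163, -0.00098162,  0.0479351 , -0.01561032, -0.17329439,
       -0.10333873]), 'effort': array([-3.25596338e-04, -3.90662241e+01,  1.87401652e+01,  4.21995163e+00,
        1.10621398e-02, -1.81606551e-04]), 'tcp_pos': array([ 0.15318109, -0.6053206 ,  0.22143959]), 'ee_rot': array([[-9.69495742e-01, -2.45107429e-01, -5.95739898e-04],
       [-2.45108145e-01,  9.69493443e-01,  2.11195297e-03],
       [ 5.99105628e-05,  2.19355011e-03, -9.99997592e-01]]), 'wrist_force': array([ 0.0667984 , -0.36113781,  0.29016497]), 'moment': array([-0.01087954, -0.06429771, -0.02039434]), 'gripper_width': 1.0015324072039298}
scene [488.46228792126027, 488.46228792126027, 255.52808522696137, 192.01891769033261] ['frame', 'fx', 'fy', 'cx', 'cy', 'world_to_cam']
[[-0.013  1.     0.014 -0.   ]
 [-0.569 -0.019  0.822  0.228]
 [ 0.822  0.003  0.569 -1.604]
 [ 0.     0.     0.     1.   ]]
top [451.2013375974351, 451.2013375974351, 254.7789562733768, 188.27288934035633] ['frame', 'fx', 'fy', 'cx', 'cy', 'world_to_cam']
[[-0.016 -1.    -0.015  0.03 ]
 [ 0.998 -0.017  0.052 -0.574]
 [-0.053 -0.015  0.999 -1.211]
 [ 0.     0.     0.     1.   ]]
wrist [331.358632606098, 331.358632606098, 258.1737201582501, 194.28550991660947] ['frame', 'fx', 'fy', 'cx', 'cy', 'world_to_cam']
[[-0.244  0.97   0.002  0.623]
 [-0.931 -0.234 -0.28   0.035]
 [-0.271 -0.07   0.96  -0.391]
 [ 0.     0.     0.     1.   ]]
```

View pics/scene0.png

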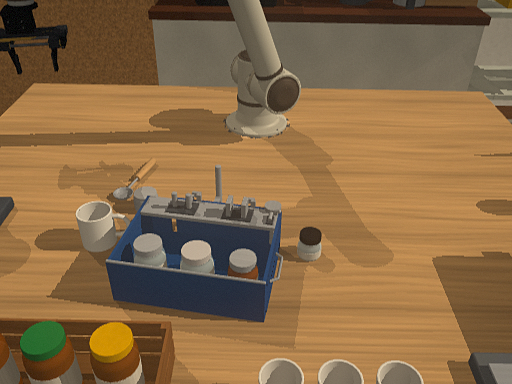

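View pics/top0.png

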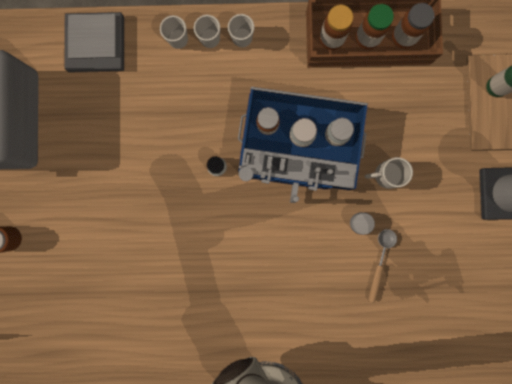

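Scene view: the case is mid-table with its pull at about (219,182). In the top view the deck runs from (243,165) to (357,180) and the pull is at about (295,193). I'll zoom in on the deck.

Run:
```python
import cv2
a=cv2.imread("pics/top0.png")[85:210,225:385];cv2.imwrite("pics/top0z.png",cv2.resize(a,None,fx=5,fy=4.8,interpolation=cv2.INTER_CUBIC))
a=cv2.imread("pics/scene0.png")[155:325,100:330];cv2.imwrite("pics/scene0z.png",cv2.resize(a,None,fx=3.4,fy=3.4,interpolation=cv2.INTER_CUBIC))
```

```text
(no output)
```

View pics/top0z.png

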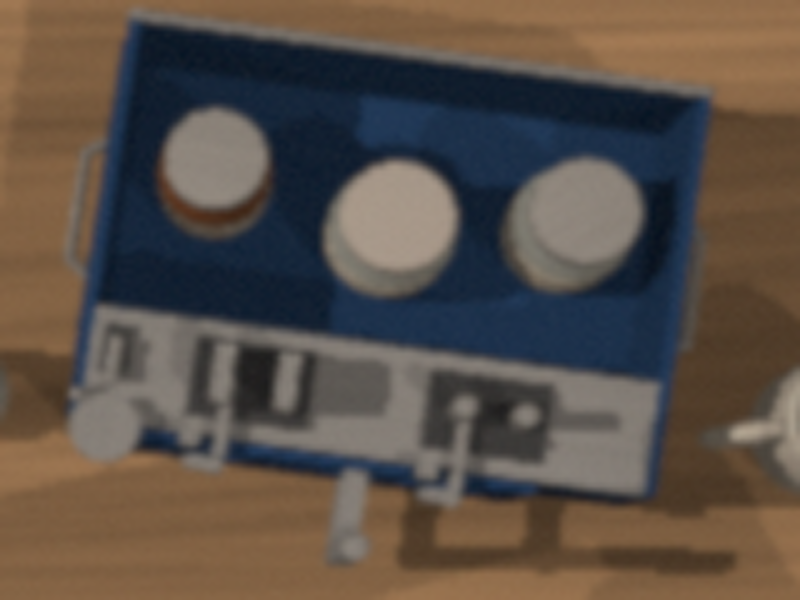

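View pics/scene0z.png

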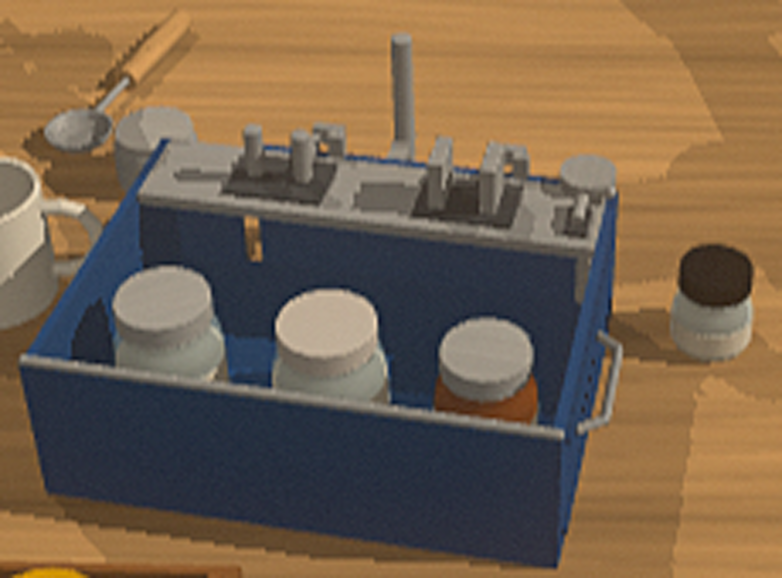

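Top zoom: the round catch is on the -y side (jaw tops at zoom (465,405) and (525,413)) and the square catch is on the +y side (jaws at x≈225 and 288). The pull top is at (352,547). Next I'll turn these into world points.

```bash
cat > h.py <<'E'
import numpy as np
from station import sense,capture
def plane(c,u,v,z):
    W=c["world_to_cam"];R=W[:3,:3];o=-R.T@W[:3,3]
    d=R.T@np.array([(u-c["cx"])/c["fx"],-(v-c["cy"])/c["fy"],-1.])
    return o+d*(z-o[2])/d[2]
def proj(c,p):
    q=c["world_to_cam"]@np.r_[p,1];return np.array([c["cx"]+c["fx"]*q[0]/-q[2],c["cy"]+c["fy"]*q[1]/q[2]])
E
python3 - <<'E'
from h import *
c=capture("top");s=capture("scene")
t=lambda x,y,z:plane(c,(x+.5)/5+225-.5,(y+.5)/4.8+85-.5,z)
g=lambda x,y,z:plane(s,(x+.5)/3.4+100-.5,(y+.5)/3.4+155-.5,z)
for n,a,z in[("backL",(132,12),.1),("backR",(712,92),.1),("frontR",(650,496),.1),("rearR deck",(663,380),.1),("rlug",(525,412),.138),("rjaw",(463,405),.138),("sq jaw",(225,360),.138),("sq lug",(288,368),.138),("pull",(352,545),.165)]:
    print(n,t(*a,z)[:2].round(4))
for n,a,z in[("backL",(562,434),.1),("backR",(22,357),.1),("rlug",(252,128),.138),("rjaw",(302,134),.138),("pull",(402,37),.165)]:
    print("S",n,g(*a,z)[:2].round(4))
E
```

```text
backL [0.8295 0.0245]
backR [ 0.7805 -0.2701]
frontR [ 0.5666 -0.2326]
rearR deck [ 0.6276 -0.2409]
rlug [ 0.6086 -0.1651]
rjaw [ 0.6127 -0.1349]
sq jaw [ 0.6378 -0.019 ]
sq lug [ 0.6331 -0.0498]
pull [ 0.5414 -0.0772]
S backL [0.8256 0.0265]
S backR [ 0.775  -0.2696]
S rlug [ 0.6059 -0.1658]
S rjaw [ 0.6113 -0.1342]
S pull [ 0.5392 -0.0773]
```

Both cameras agree to about 3 mm. The case yaw is about -9.5°, with its origin near (0.5896,-0.0855). That predicts the round catch at (0.6093,-0.1497), and I measured (0.609,-0.150). First I'll turn the tool so its y axis lies along the case's y.

```bash
python3 -m jog '[[0,0,0,0,0,5.9],[0,0,0,0,0,5.9],[0,0,0,0,0,5.9],[0,0,0,0,0,6],[0,0,0,0,0,0]]' 8.7
cat >> h.py <<'E'
th=np.radians(-9.5);X=np.array([np.cos(th),np.sin(th),0]);Y=np.array([-np.sin(th),np.cos(th),0]);O=np.array([.5896,-.0855,0])
def to(cx,cy,z):
    s=sense();d=O+cx*X+cy*Y+[0,0,z]-s["tcp_pos"]
    p=s["tcp_pos"]-O
    yy=s["ee_rot"][:,1]
    print("t",round(s["time_s"],2),"case xy z",(p@X).round(4),(p@Y).round(4),s["tcp_pos"][2].round(4),"tool shift cm",(s["ee_rot"].T@d*100).round(2),"yaw err",np.degrees(np.arctan2(yy@-X,yy@Y)).round(2),"F",s["wrist_force"].round(1),"w",s["gripper_width"].round(3)*8.7)
E
python3 -c "from h import *;to(.03,-.066,.22)"
```

```text
time_s: 0.67
tcp_pos: [0.1533, -0.6057, 0.2224]
ee_rot: [[-0.986, 0.167, -0.0], [0.167, 0.986, 0.0], [0.0, 0.0, -1.0]]
wrist_force: [0.3, 0.5, -0.5]
gripper_width: 1.002Traceback (most recent call last):
  File "<string>", line 1, in <module>
    from h import *;to(.03,-.066,.22)
                    ~~^^^^^^^^^^^^^^^
  File "h.py", line 14, in to
    print("t",round(s["time_s"],2),"case xy z",(p@X).round(4),(p@Y).round(4),s["tcp_pos"][2].round(4),"tool shift cm",(s["ee_rot"].T@d*100).round(2),"yaw err",np.degrees(np.arctan2(yy@-X,yy@Y)).round(2),"F",s["wrist_force"].round(1),"w",s["gripper_width"].round(3)*8.7)
                                                                                                                                                                                                                                             ^^^^^^^^^^^^^^^^^^^^^^^^
AttributeError: 'float' object has no attribute 'round'
```

```bash
sed -i 's/s\["gripper_width"\].round(3)\*8.7/round(s["gripper_width"]*8.7,2)/' h.py
python3 -m jog '[[-1,1.4,0,0,0,0],[-2,2.8,0,0,0,0],[-2,2.8,0,0,0,0],[-2,2.8,0,0,0,0],[-2,2.8,0,0,0,0]]'
python3 -m jog '[[-2,2.8,0,0,0,0],[-2,2.8,0,0,0,0],[-2,2.8,0,0,0,0],[-2,2.8,0,0,0,0],[-2,2.8,0,0,0,0]]'
python3 -m jog '[[-2,2.8,0,0,0,0],[-2,2.8,0,0,0,0],[-2,2.8,0,0,0,0],[-2,2.8,0,0,0,0],[-2,2.8,0,0,0,0]]'
python3 -m jog '[[-2,2.8,0,0,0,0],[-2,2.8,0,0,0,0],[-2,2.8,0,0,0,0],[-1,1.4,0,0,0,0],[0,0,0,0,0,0]]'
python3 -c "from h import *;to(.03,-.066,.22)"
```

```text
time_s: 1.08
tcp_pos: [0.2636, -0.4953, 0.2225]
ee_rot: [[-0.987, 0.163, -0.0], [0.163, 0.987, 0.0], [0.0, 0.0, -1.0]]
wrist_force: [0.2, -0.3, -0.1]
gripper_width: 1.002
time_s: 1.5
tcp_pos: [0.3856, -0.3735, 0.2227]
ee_rot: [[-0.987, 0.162, 0.0], [0.162, 0.987, -0.0], [-0.0, -0.0, -1.0]]
wrist_force: [-0.1, -0.5, 0.5]
gripper_width: 0.999
time_s: 1.92
tcp_pos: [0.5073, -0.2519, 0.2227]
ee_rot: [[-0.987, 0.162, 0.0], [0.162, 0.987, -0.0], [-0.0, -0.0, -1.0]]
wrist_force: [0.7, -0.3, -0.5]
gripper_width: 1.001
time_s: 2.33
tcp_pos: [0.5938, -0.1658, 0.2218]
ee_rot: [[-0.987, 0.159, 0.0], [0.159, 0.987, 0.0], [-0.0, 0.0, -1.0]]
wrist_force: [-0.5, -0.4, 1.0]
gripper_width: 0.998
t 2.33 case xy z 0.0174 -0.0785 0.2218 tool shift cm [-1.27  1.24  0.18] yaw err 0.33 F [-0.5 -0.4  1. ] w 8.68
```

Moving into position, then a wrist view.

```bash
python3 -m jog '[[-0.6,0.6,0,0,0,0.3],[-0.7,0.6,0,0,0,0],[0,0,1,0,0,0],[0,0,1,0,0,0],[0,0,0,0,0,0]]'
python3 - <<'E'
from h import *
import cv2
to(.03,-.066,.2)
c=capture("wrist");cv2.imwrite("pics/w1.png",c["frame"][:,:,::-1])
for n,p in[("rlug",(.03,-.076)),("rjaw",(.03,-.044)),("sqjaw",(.03,.077)),("sqlug",(.03,.043))]:
    print(n,proj(c,O+p[0]*X+p[1]*Y+[0,0,.138]).round(1))
E
```

```text
time_s: 2.75
tcp_pos: [0.6042, -0.1588, 0.1992]
ee_rot: [[-0.985, 0.172, -0.006], [0.172, 0.985, 0.001], [0.006, 0.0, -1.0]]
wrist_force: [-0.3, 0.2, -1.6]
gripper_width: 1.001
t 2.75 case xy z 0.0265 -0.0699 0.1992 tool shift cm [-0.35  0.39 -0.08] yaw err -0.38 F [-0.3  0.2 -1.6] w 8.71
rlug [248.7 216.2]
rjaw [293.5 215.9]
sqjaw [462.9 214.6]
sqlug [415.3 215. ]
```

View pics/w1.png

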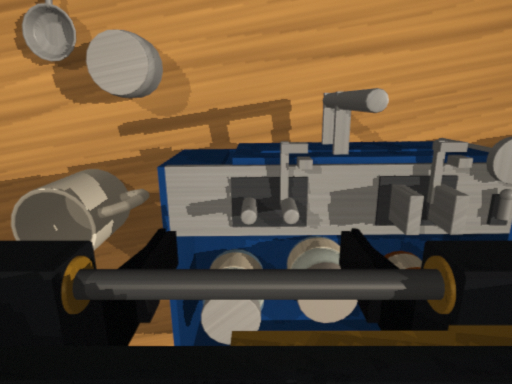

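In the wrist view the round jaws' tops are at about (250,216) and (291,216), against predictions of (249,216) and (293,216). The pose is confirmed, so I'll descend.

```bash
python3 -m jog '[[-0.2,0.2,1,0,0,0],[0,0,1,0,0,0],[0,0,1,0,0,0],[0,0,1,0,0,0],[0,0,0,0,0,0]]'
python3 -c "from h import *;to(.03,-.066,.116)"
```

```text
time_s: 3.22
tcp_pos: [0.6069, -0.1567, 0.1592]
ee_rot: [[-0.985, 0.171, -0.006], [0.171, 0.985, 0.001], [0.006, -0.0, -1.0]]
wrist_force: [-0.9, 0.1, -0.5]
gripper_width: 0.998
t 3.22 case xy z 0.0288 -0.0674 0.1592 tool shift cm [-0.14  0.14  4.32] yaw err -0.33 F [-0.9  0.1 -0.5] w 8.69
```

```bash
python3 -m jog '[[-0.1,0.1,1,0,0,0],[0,0,1,0,0,0],[0,0,1,0,0,0],[0,0,1,0,0,0],[0,0,0.3,0,0,0]]'
python3 -m jog '[[0,0,0,0,0,0],[0,0,0,0,0,0],[0,0,0,0,0,0],[0,0,0,0,0,0],[0,0,0,0,0,0]]' 5.5
python3 -c "from h import *;to(.03,-.066,.116)"
```

```text
time_s: 3.63
tcp_pos: [0.6086, -0.1559, 0.1171]
ee_rot: [[-0.985, 0.171, -0.004], [0.171, 0.985, 0.001], [0.004, -0.0, -1.0]]
wrist_force: [-0.1, 0.0, 0.8]
gripper_width: 1.003
time_s: 4.05
tcp_pos: [0.6102, -0.1562, 0.1202]
ee_rot: [[-0.985, 0.17, 0.001], [0.17, 0.985, -0.0], [-0.001, 0.0, -1.0]]
wrist_force: [-0.9, -0.1, 0.6]
gripper_width: 0.705
t 4.05 case xy z 0.032 -0.0663 0.1202 tool shift cm [0.2  0.03 0.42] yaw err -0.3 F [-0.9 -0.1  0.6] w 6.14
```

```bash
python3 -m jog '[[0.1,0,0.2,0,0,0],[0,0,0,0,0,0],[0,0,0,0,0,0],[0,0,0,0,0,0],[0,0,0,0,0,0]]' 2.5
python3 -m jog '[[0,0,0,0,0,0],[0,0,0,0,0,0],[0,0,0,0,0,0],[0,0,0,0,0,0],[0,0,0,0,0,0]]' 2.5
python3 -m jog '[[0,0,0,0,0,0],[0,0,0,0,0,0],[0,0,0,0,0,0],[0,0,0,0,0,0],[0,0,0,0,0,0]]' 2.5
python3 - <<'E'
from h import *
import cv2
to(.03,-.066,.116)
c=capture("wrist");cv2.imwrite("pics/w2.png",c["frame"][:,:,::-1])
E
```

```text
time_s: 4.47
tcp_pos: [0.6086, -0.1569, 0.1175]
ee_rot: [[-0.986, 0.17, -0.001], [0.17, 0.986, -0.002], [0.001, -0.002, -1.0]]
wrist_force: [-0.5, -1.9, 1.9]
gripper_width: 0.351
time_s: 4.88
tcp_pos: [0.6086, -0.1568, 0.1176]
ee_rot: [[-0.985, 0.171, -0.001], [0.171, 0.985, -0.001], [0.0, -0.001, -1.0]]
wrist_force: [-0.9, -5.5, 0.5]
gripper_width: 0.352
time_s: 5.3
tcp_pos: [0.6086, -0.1569, 0.1176]
ee_rot: [[-0.985, 0.171, -0.001], [0.171, 0.985, -0.001], [0.0, -0.001, -1.0]]
wrist_force: [-0.4, -4.7, -0.4]
gripper_width: 0.348
t 5.3 case xy z 0.0305 -0.0672 0.1176 tool shift cm [0.05 0.12 0.16] yaw err -0.32 F [-0.4 -4.7 -0.4] w 3.03
```

View pics/w2.png

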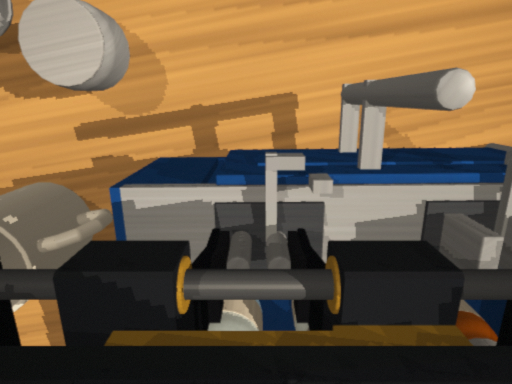

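The opening read 3.0 cm against the 3.2 cm expected for a squeezed catch, and the hook (303,160) has cleared the stud (320,183). The round catch is home. I'll let go, lift and move across to the square one.

```bash
python3 -m jog '[[0,0,0,0,0,0],[0,0,0,0,0,0],[0,0,0,0,0,0],[0,0,0,0,0,0],[0,0,0,0,0,0]]' 8.0
python3 -m jog '[[0,0,-1.5,0,0,0],[0,0,-1.5,0,0,0],[0,0,-1.5,0,0,0],[0,0,-1,0,0,0],[0,0,0,0,0,0]]'
python3 -m jog '[[0,2,0,0,0,0],[0,3,0,0,0,0],[0,3,0,0,0,0],[0,3,0,0,0,0],[0,1,0,0,0,0]]'
python3 -m jog '[[0,0,0,0,0,0],[0,0,0,0,0,0],[0,0,0,0,0,0],[0,0,0,0,0,0],[0,0,0,0,0,0]]'
python3 - <<'E'
from h import *
import cv2
to(.03,.054,.117)
c=capture("wrist");cv2.imwrite("pics/w3.png",c["frame"][:,:,::-1])
for n,p in[("rlug",(.03,-.076)),("rjaw",(.03,-.056)),("sqjaw",(.03,.077)),("sqlug",(.03,.043))]:
    print(n,proj(c,O+p[0]*X+p[1]*Y+[0,0,.138]).round(1))
E
```

```text
time_s: 5.77
tcp_pos: [0.6091, -0.1555, 0.1176]
ee_rot: [[-0.985, 0.17, 0.0], [0.17, 0.985, 0.0], [-0.0, 0.0, -1.0]]
wrist_force: [-0.2, -0.4, 0.8]
gripper_width: 0.643
time_s: 6.18
tcp_pos: [0.6104, -0.156, 0.1753]
ee_rot: [[-0.985, 0.17, 0.005], [0.17, 0.986, -0.001], [-0.005, 0.0, -1.0]]
wrist_force: [-0.3, -0.1, -0.3]
gripper_width: 0.907
time_s: 6.6
tcp_pos: [0.6295, -0.0344, 0.1715]
ee_rot: [[-0.986, 0.168, -0.001], [0.168, 0.986, 0.001], [0.001, 0.001, -1.0]]
wrist_force: [-1.0, -0.1, -0.2]
gripper_width: 0.916
time_s: 7.02
tcp_pos: [0.6291, -0.0388, 0.1725]
ee_rot: [[-0.985, 0.172, -0.0], [0.172, 0.985, -0.0], [0.0, -0.0, -1.0]]
wrist_force: [0.4, 0.1, -0.7]
gripper_width: 0.918
t 7.02 case xy z 0.0312 0.0525 0.1725 tool shift cm [0.12 0.14 5.55] yaw err -0.39 F [ 0.4  0.1 -0.7] w 7.99
rlug [ 54.4 224.6]
rjaw [ 85.9 224.4]
sqjaw [295.7 222.8]
sqlug [242.  223.2]
```

View pics/w3.png

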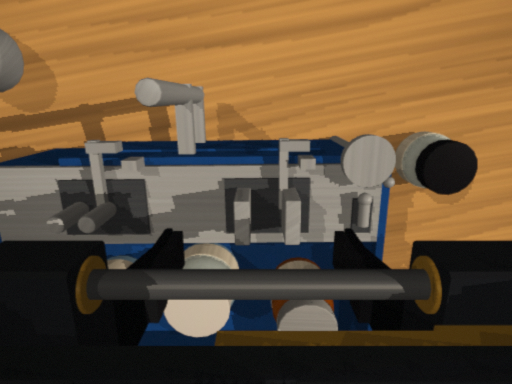

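The square jaws' tops are at x≈242 and 292, matching the prediction (242, 296). The round jaws have stayed squeezed. A latch peg at (365,210) is near case y≈0.12, so I'll narrow the opening slightly and go down.

```bash
python3 -m jog '[[0.1,0.1,1.1,0,0,0],[0,0,1.1,0,0,0],[0,0,1.1,0,0,0],[0,0,1.1,0,0,0],[0,0,1,0,0,0]]' 7
python3 -m jog '[[0,0,0.1,0,0,0],[0,0,0,0,0,0],[0,0,0,0,0,0],[0,0,0,0,0,0],[0,0,0,0,0,0]]' 7
python3 -c "from h import *;to(.03,.054,.117)"
```

```text
time_s: 7.48
tcp_pos: [0.6278, -0.0367, 0.1165]
ee_rot: [[-0.985, 0.17, -0.002], [0.17, 0.985, -0.0], [0.002, -0.001, -1.0]]
wrist_force: [0.7, 0.2, -1.0]
gripper_width: 0.806
time_s: 7.9
tcp_pos: [0.629, -0.0365, 0.1183]
ee_rot: [[-0.985, 0.17, 0.002], [0.17, 0.985, 0.0], [-0.002, 0.0, -1.0]]
wrist_force: [-0.3, 0.7, 0.6]
gripper_width: 0.804
t 7.9 case xy z 0.0308 0.0549 0.1183 tool shift cm [ 0.08 -0.09  0.13] yaw err -0.29 F [-0.3  0.7  0.6] w 7.0
```

```bash
python3 -m jog '[[0,-0.1,0.1,0,0,0],[0,0,0,0,0,0],[0,0,0,0,0,0],[0,0,0,0,0,0],[0,0,0,0,0,0]]' 2.5
python3 -m jog '[[0,0,0,0,0,0],[0,0,0,0,0,0],[0,0,0,0,0,0],[0,0,0,0,0,0],[0,0,0,0,0,0]]' 2.5
python3 -m jog '[[0,0,0,0,0,0],[0,0,0,0,0,0],[0,0,0,0,0,0],[0,0,0,0,0,0],[0,0,0,0,0,0]]' 2.5
python3 - <<'E'
from h import *
import cv2
to(.03,.054,.117)
c=capture("wrist");cv2.imwrite("pics/w4.png",c["frame"][:,:,::-1])
E
```

```text
time_s: 8.32
tcp_pos: [0.6286, -0.0367, 0.1167]
ee_rot: [[-0.985, 0.17, 0.001], [0.17, 0.985, 0.001], [-0.001, 0.002, -1.0]]
wrist_force: [-0.5, 4.2, 0.5]
gripper_width: 0.51
time_s: 8.73
tcp_pos: [0.6283, -0.0385, 0.1167]
ee_rot: [[-0.985, 0.17, -0.0], [0.17, 0.985, -0.001], [-0.0, -0.001, -1.0]]
wrist_force: [-0.6, -4.6, 0.9]
gripper_width: 0.36
time_s: 9.15
tcp_pos: [0.6283, -0.0385, 0.1167]
ee_rot: [[-0.985, 0.17, -0.0], [0.17, 0.985, -0.001], [-0.0, -0.001, -1.0]]
wrist_force: [0.9, -6.0, 0.3]
gripper_width: 0.359
t 9.15 case xy z 0.0304 0.0527 0.1167 tool shift cm [ 0.04  0.12 -0.03] yaw err -0.31 F [ 0.9 -6.   0.3] w 3.12
```

View pics/w4.png

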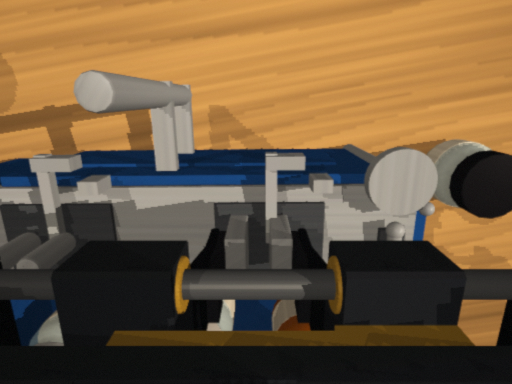

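The square catch is home: the opening is 3.1 cm and the hook (303,160) has cleared the stud (320,183). Releasing, lifting and moving over the pull.

```bash
python3 -m jog '[[0,0,0,0,0,0],[0,0,0,0,0,0],[0,0,0,0,0,0],[0,0,0,0,0,0],[0,0,0,0,0,0]]' 7.0
python3 -m jog '[[0,0,-1.5,0,0,0],[0,0,-2,0,0,0],[0,0,-2,0,0,0],[0,0,-2,0,0,0],[0,0,-0.5,0,0,0]]'
python3 -m jog '[[1,-0.6,0,0,0,0.3],[2,-1.4,0,0,0,0],[2,-1.4,0,0,0,0],[2,-1.4,0,0,0,0],[1,-0.6,0,0,0,0]]'
python3 -m jog '[[0,0,0,0,0,0],[0,0,0,0,0,0],[0,0,0,0,0,0],[0,0,0,0,0,0],[0,0,0,0,0,0]]'
python3 - <<'E'
from h import *
import cv2
to(-.05,0,.12)
c=capture("wrist");cv2.imwrite("pics/w5.png",c["frame"][:,:,::-1])
for n,p,z in[("pull",(-.05,0),.165),("rlug",(.03,-.076),.138),("rjaw",(.03,-.056),.138),("sqjaw",(.03,.065),.138),("sqlug",(.03,.043),.138)]:
    print(n,proj(c,O+p[0]*X+p[1]*Y+[0,0,z]).round(1))
E
```

```text
time_s: 9.62
tcp_pos: [0.6283, -0.0371, 0.1164]
ee_rot: [[-0.985, 0.17, -0.0], [0.17, 0.985, 0.0], [0.0, 0.0, -1.0]]
wrist_force: [0.1, -0.6, -0.2]
gripper_width: 0.654
time_s: 10.03
tcp_pos: [0.6302, -0.0373, 0.2004]
ee_rot: [[-0.986, 0.17, 0.007], [0.17, 0.986, 0.0], [-0.006, 0.001, -1.0]]
wrist_force: [0.1, 0.2, 0.0]
gripper_width: 0.803
time_s: 10.45
tcp_pos: [0.5372, -0.0774, 0.1957]
ee_rot: [[-0.984, 0.176, -0.003], [0.176, 0.984, 0.0], [0.003, -0.0, -1.0]]
wrist_force: [0.1, -0.1, 0.2]
gripper_width: 0.803
time_s: 10.87
tcp_pos: [0.5409, -0.0764, 0.1962]
ee_rot: [[-0.985, 0.175, -0.0], [0.175, 0.985, -0.0], [0.0, -0.0, -1.0]]
wrist_force: [0.3, -0.0, -0.5]
gripper_width: 0.806
t 10.87 case xy z -0.0496 0.001 0.1962 tool shift cm [ 0.04 -0.1   7.62] yaw err -0.58 F [ 0.3 -0.  -0.5] w 7.01
pull [255.5 226.2]
rlug [158.6 311. ]
rjaw [184.5 310.8]
sqjaw [341.6 309.2]
sqlug [313.  309.5]
```

View pics/w5.png

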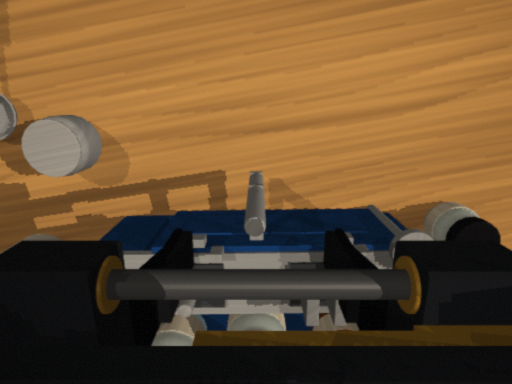

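The pull top is at (255,226), exactly as predicted. Descending and gripping.

```bash
python3 -m jog '[[0,-0.1,1.5,0,0,-0.5],[0,0,1.6,0,0,0],[0,0,1.6,0,0,0],[0,0,1.6,0,0,0],[0,0,1.2,0,0,0]]'
python3 -m jog '[[0,0,0,0,0,0],[0,0,0,0,0,0],[0,0,0,0,0,0],[0,0,0,0,0,0],[0,0,0,0,0,0]]' 0.3
python3 -m jog '[[0,0,0,0,0,0],[0,0,0,0,0,0],[0,0,0,0,0,0],[0,0,0,0,0,0],[0,0,0,0,0,0]]' 0.3
python3 -m jog '[[0,0,0,0,0,0],[0,0,0,0,0,0],[0,0,0,0,0,0],[0,0,0,0,0,0],[0,0,0,0,0,0]]' 0.3
python3 - <<'E'
from h import *
to(-.05,0,.12)
# arc path deltas, tool axes (dx=-case x, dy=case y), per 0.1 rad, cm
r=np.array([-.046,-.130]);H=np.array([-.004,.13])
P=[]
for a in np.arange(0,1.61,.1):
    P.append(H+np.array([[np.cos(a),np.sin(a)],[-np.sin(a),np.cos(a)]])@r)
P=np.array(P);D=np.diff(P,axis=0)*100;D[:,0]*=-1
for a,p,d in zip(np.arange(.1,1.7,.1),P[1:],D):print(a.round(1),p.round(4),d.round(2))
E
```

```text
time_s: 11.33
tcp_pos: [0.5398, -0.0775, 0.12]
ee_rot: [[-0.986, 0.167, -0.002], [0.167, 0.986, 0.0], [0.002, -0.0, -1.0]]
wrist_force: [-0.4, -0.1, -0.7]
gripper_width: 0.802
time_s: 11.75
tcp_pos: [0.5406, -0.0776, 0.1225]
ee_rot: [[-0.986, 0.167, 0.002], [0.167, 0.986, 0.0], [-0.002, 0.001, -1.0]]
wrist_force: [0.2, 0.3, -0.1]
gripper_width: 0.516
time_s: 12.17
tcp_pos: [0.5395, -0.0783, 0.1217]
ee_rot: [[-0.986, 0.167, -0.001], [0.167, 0.986, -0.001], [0.001, -0.001, -1.0]]
wrist_force: [0.1, -1.0, 1.5]
gripper_width: 0.153
time_s: 12.58
tcp_pos: [0.5396, -0.0782, 0.1217]
ee_rot: [[-0.986, 0.167, -0.001], [0.167, 0.986, -0.001], [0.001, -0.001, -1.0]]
wrist_force: [-1.8, -5.2, 2.1]
gripper_width: 0.155
t 12.58 case xy z -0.0505 -0.0011 0.1217 tool shift cm [-0.05  0.11  0.17] yaw err -0.11 F [-1.8 -5.2  2.1] w 1.35
0.1 [-0.0627  0.0052] [1.27 0.52]
0.2 [-0.0749  0.0117] [1.22 0.65]
0.3 [-0.0864  0.0194] [1.15 0.77]
0.4 [-0.097   0.0282] [1.06 0.88]
0.5 [-0.1067  0.038 ] [0.97 0.98]
0.6 [-0.1154  0.0487] [0.87 1.07]
0.7 [-0.1229  0.0602] [0.76 1.15]
0.8 [-0.1293  0.0724] [0.64 1.22]
0.9 [-0.1344  0.0852] [0.51 1.28]
1.0 [-0.1382  0.0985] [0.38 1.32]
1.1 [-0.1407  0.112 ] [0.25 1.36]
1.2 [-0.1418  0.1258] [0.11 1.37]
1.3 [-0.1416  0.1395] [-0.03  1.38]
1.4 [-0.1399  0.1532] [-0.16  1.37]
1.5 [-0.1369  0.1667] [-0.3   1.35]
1.6 [-0.1326  0.1798] [-0.43  1.31]
```

Gripped, with the opening at 1.35 cm on the 14 mm bar. Swinging along the arc.

```bash
python3 -m jog '[[0.64,0.26,0,0,0,0],[0.64,0.26,0,0,0,0],[0.61,0.33,0,0,0,0],[0.61,0.33,0,0,0,0],[0,0,0,0,0,0]]'
python3 -c "from h import *;to(-.0749,.0117,.12)"
```

```text
time_s: 13.0
tcp_pos: [0.5159, -0.0616, 0.1217]
ee_rot: [[-0.986, 0.166, -0.001], [0.166, 0.986, 0.0], [0.001, -0.0, -1.0]]
wrist_force: [-2.9, -5.1, 2.3]
gripper_width: 0.154
t 13.0 case xy z -0.0766 0.0114 0.1217 tool shift cm [-0.17  0.03  0.17] yaw err -0.08 F [-2.9 -5.1  2.3] w 1.34
```

```bash
python3 -m jog '[[0.57,0.39,0,0,0,0],[0.57,0.39,0,0,0,0],[0.53,0.44,0,0,0,0],[0.53,0.44,0,0,0,0],[0,0,0,0,0,0]]'
python3 -c "from h import *;to(-.097,.0282,.12)"
python3 -m jog '[[0.48,0.49,0,0,0,0],[0.48,0.49,0,0,0,0],[0.43,0.54,0,0,0,0],[0.43,0.54,0,0,0,0],[0,0,0,0,0,0]]'
python3 - <<'E'
from h import *
import cv2
to(-.1154,.0487,.12)
for n in("top","scene"):
    c=capture(n);cv2.imwrite(f"pics/{n}6.png",c["frame"][:,:,::-1])
E
```

```text
time_s: 13.42
tcp_pos: [0.4972, -0.0416, 0.1216]
ee_rot: [[-0.986, 0.166, -0.002], [0.166, 0.986, -0.0], [0.002, -0.0, -1.0]]
wrist_force: [-3.9, -4.7, 4.2]
gripper_width: 0.155
t 13.42 case xy z -0.0984 0.028 0.1216 tool shift cm [-0.14  0.02  0.16] yaw err -0.07 F [-3.9 -4.7  4.2] w 1.35
time_s: 13.83
tcp_pos: [0.4828, -0.0186, 0.1216]
ee_rot: [[-0.986, 0.166, -0.002], [0.166, 0.986, -0.001], [0.002, -0.001, -1.0]]
wrist_force: [-3.2, -5.6, 4.8]
gripper_width: 0.15
t 13.83 case xy z -0.1164 0.0484 0.1216 tool shift cm [-0.1   0.03  0.16] yaw err -0.06 F [-3.2 -5.6  4.8] w 1.31
```

View pics/scene6.png

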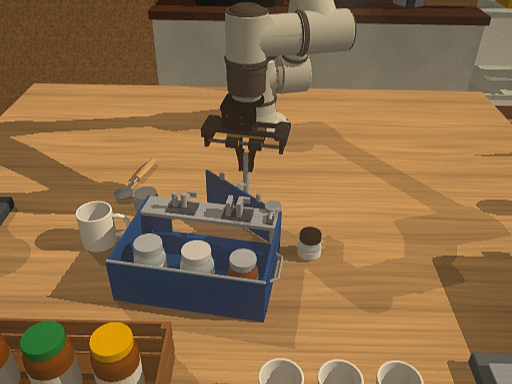

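The gate is standing open with the pull held at (245,170), and the bystanders haven't moved. Continuing.

```bash
python3 -m jog '[[0.37,0.58,0,0,0,0],[0.37,0.58,0,0,0,0],[0.32,0.61,0,0,0,0],[0.32,0.61,0,0,0,0],[0,0,0,0,0,0]]'
python3 -c "from h import *;to(-.1293,.0724,.12)"
python3 -m jog '[[0.24,0.64,0,0,0,0],[0.25,0.64,0,0,0,0],[0.19,0.66,0,0,0,0],[0.19,0.66,0,0,0,0],[0,0,0,0,0,0]]'
python3 -c "from h import *;to(-.1382,.0985,.12)"
python3 -m jog '[[0.12,0.68,0,0,0,0],[0.12,0.68,0,0,0,0],[0.05,0.69,0,0,0,0],[0.05,0.69,0,0,0,0],[0,0,0,0,0,0]]'
python3 -c "from h import *;to(-.1418,.1258,.12)"
```

```text
time_s: 14.35
tcp_pos: [0.473, 0.0075, 0.1215]
ee_rot: [[-0.986, 0.166, -0.003], [0.166, 0.986, -0.0], [0.003, -0.001, -1.0]]
wrist_force: [-5.0, -2.7, 6.7]
gripper_width: 0.153
t 14.35 case xy z -0.1304 0.0725 0.1215 tool shift cm [-0.11 -0.01  0.15] yaw err -0.08 F [-5.  -2.7  6.7] w 1.34
time_s: 14.77
tcp_pos: [0.4688, 0.0351, 0.1215]
ee_rot: [[-0.986, 0.166, -0.003], [0.166, 0.986, 0.0], [0.003, -0.0, -1.0]]
wrist_force: [-6.3, -1.6, 6.0]
gripper_width: 0.156
t 14.77 case xy z -0.1391 0.099 0.1215 tool shift cm [-0.09 -0.05  0.15] yaw err -0.07 F [-6.3 -1.6  6. ] w 1.35
time_s: 15.18
tcp_pos: [0.4702, 0.0628, 0.1216]
ee_rot: [[-0.986, 0.166, -0.003], [0.166, 0.986, 0.0], [0.003, -0.0, -1.0]]
wrist_force: [-6.1, -1.2, 7.3]
gripper_width: 0.15
t 15.18 case xy z -0.1423 0.1265 0.1216 tool shift cm [-0.05 -0.07  0.16] yaw err -0.07 F [-6.1 -1.2  7.3] w 1.31
```

```bash
python3 -m jog '[[-0.02,0.69,0,0,0,0],[-0.02,0.69,0,0,0,0],[-0.08,0.68,0,0,0,0],[-0.08,0.68,0,0,0,0],[0,0,0,0,0,0]]'
python3 -c "from h import *;to(-.1399,.1532,.12)"
python3 -m jog '[[-0.15,0.67,0,0,0,0],[-0.16,0.67,0,0,0,0],[-0.17,0.62,0,0,0,0],[-0.08,0.3,0,0,0,0],[0,0,0,0,0,0]]'
python3 -m jog '[[0,0,0,0,0,0],[0,0,0,0,0,0],[0,0,0,0,0,0],[0,0,0,0,0,0],[0,0,0,0,0,0]]'
python3 - <<'E'
from h import *
import cv2
to(-.134,.176,.12)
for n in("top","scene"):
    c=capture(n);cv2.imwrite(f"pics/{n}7.png",c["frame"][:,:,::-1])
a=cv2.imread("pics/top7.png")[85:285,165:415];b=cv2.imread("pics/scene7.png")[80:330,70:350]
cv2.imwrite("pics/m7.png",np.vstack([cv2.resize(b,(560,500))[:,:]])); cv2.imwrite("pics/t7.png",cv2.resize(a,None,fx=3,fy=3))
E
```

```text
time_s: 15.6
tcp_pos: [0.4771, 0.0898, 0.1216]
ee_rot: [[-0.986, 0.166, -0.002], [0.166, 0.986, 0.001], [0.002, 0.0, -1.0]]
wrist_force: [-5.6, -1.2, 7.1]
gripper_width: 0.149
t 15.6 case xy z -0.1399 0.1543 0.1216 tool shift cm [-0.   -0.11  0.16] yaw err -0.07 F [-5.6 -1.2  7.1] w 1.3
time_s: 16.02
tcp_pos: [0.4869, 0.1109, 0.1216]
ee_rot: [[-0.986, 0.166, -0.001], [0.166, 0.986, 0.001], [0.001, 0.001, -1.0]]
wrist_force: [-4.6, 0.4, 6.1]
gripper_width: 0.151
time_s: 16.43
tcp_pos: [0.4865, 0.1102, 0.1216]
ee_rot: [[-0.986, 0.167, -0.001], [0.167, 0.986, 0.001], [0.001, 0.0, -1.0]]
wrist_force: [-5.1, -0.6, 6.0]
gripper_width: 0.153
t 16.43 case xy z -0.134 0.176 0.1216 tool shift cm [0.   0.   0.16] yaw err -0.11 F [-5.1 -0.6  6. ] w 1.33
```

View pics/m7.png

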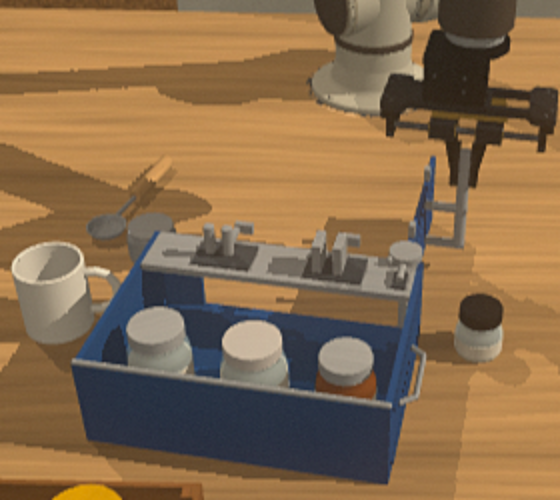

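View pics/t7.png

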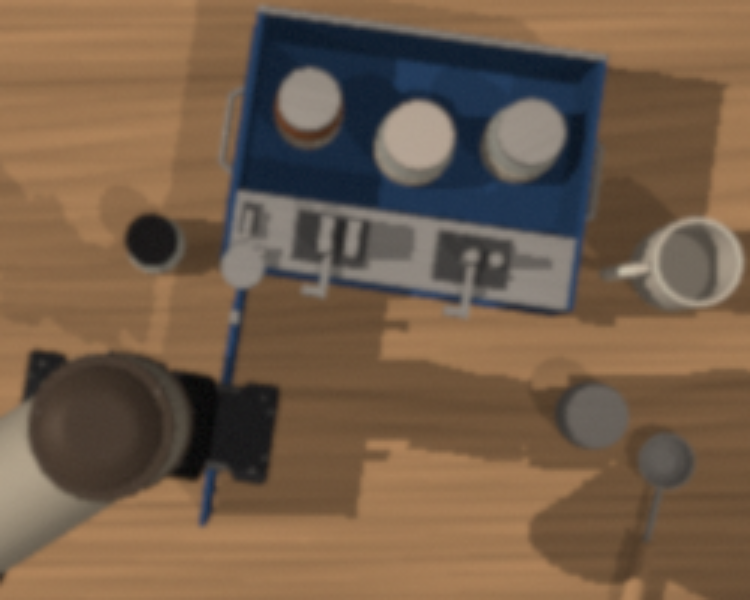

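The gate's top edge runs from (240,290) to (205,520) in the zoomed top view, about 8.7° off image-vertical against the case's 9.5°, so it stands at about 1.56 rad. Both hooks are still drawn clear and the bystanders are in place. Handing in.

```bash
python3 -c "
from station import *
print(sense()['joint_velocities'].round(2));finish_job()"
```

```text
[-0.01 -0.   -0.02 -0.01 -0.05 -0.01]
the job is handed in; nothing more can be done
```

I squeezed the round catch home, let go, then did the same with the square one. I then swung the gate past its detent by its pull and handed the job in at about 16.5 s, still gripping it. `finish_job()` gives no verdict, so I can't confirm the result.

- **Gate:** it stands at about 1.56 rad by the top camera, and the gripper is exactly where the pull should be with the gate square. The arm was still at hand-in.
- **Grip:** the opening was 1.33 cm on the 14 mm bar, and the wrist read a steady 5 N or so sideways. The camera scripts give no direct reading of finger force on the pull.
- **Catches:** the opening was 3.0 cm on the round catch and 3.1 cm on the square one, against 3.2 cm expected when squeezed. In the pictures at the time both hooks were clear of their studs, and the last top and scene views show both still drawn in.
- **Bystanders:** none looked moved by eye in the last pictures; I did not measure their positions.
- **Disagreements:** the first square-catch estimate from the top view was several millimetres off the others. I used the position calculated from the pull and case instead, and the wrist view agreed with it to about 3 mm.

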